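# Turn the plaque over in the engraver's work frame and lock it

## Robot

A 6-joint arm with a two-finger parallel gripper is mounted at the origin on the work surface. World frame = base frame: x ahead of the robot, y to its left, z up, the work surface at z = 0. Lengths are in mm, angles in rad, forces in N, time in s.
With the tool pointing down it reaches from about 350 to 775 mm from the base axis. Payload 7.3 kg.
Tool frame: the origin (TCP) lies midway between the tips of the shut fingers; the grasp point (between the pads) lies 19 mm behind it (bot.tcp_to_grasp is the distance from the TCP to the grasp point, in mm); z points along the fingers, y is the line along which they close (so a half turn about z gives the same grasp; the last joint's range is limited). The gripper opens to 92 mm and grips with 3 to 60 N. Pads are 19 mm wide; open, the fingers measure 130 mm over their backs; the gripper's body (75 mm by 190 mm) begins 47 mm behind the grasp point.
Start: joints at [-1.39, 0.342, 1.524, -0, 1.275, -0.146], TCP at [168.555, -497.226, 226.741] pointing down, gripper open.
Joint ranges: [-2.53, 2.53], [-0.77, 2.02], [0.04, 2.7], [-1, 4.14], [0.28, 2.66], [-3.11, 3.11]. Speed limits (rad/s): [2.57, 2.57, 3.14, 3.14, 3.14, 3.14].

## Interface

Orientations are given as [roll, pitch, yaw] about the fixed x, y, z axes, in that order (R = Rz(yaw) Ry(pitch) Rx(roll)).
In Python, from plant import bot, viewer gives the robot as it stands. The module is installed in compiled form; this text tells all that it offers.
- The arm moves only by the shell command python3 -m handwheel 'ROWS'. ROWS is text: rows parted by semicolons, each of 7 numbers parted by spaces: the shift along the tool's x, y, z scaled (see below), then the turn, a rotation vector about the tool's x, y, z scaled (see below), then the opening, from -1 (shut) to 1 (fully open), so that 0 is half open. In form: tx ty tz rx ry rz gripper; .... A call has 1 to 8 rows; each row is the pose to reach, as a shift and turn from the pose commanded when the call began, along the tool's axes at that moment, turning the shorter way round; what a row does not reach only later rows make up. The controller multiplies each number of a shift by 10 cm and each number of a turn by pi rad. A row lasts 1/12 s, in which the tool goes at most 41.7 mm and 7.16 degrees, less where a joint would pass 70% of its speed; a pose out of reach is approached as far as the arm can. A call with a number of a shift or a turn outside -1 to 1 is refused whole. A call with a gripper value outside its range is refused whole. The fingers move at their own pace and stop on an object; the grip force is fixed at half the most. Time passes only in rows, so rows that repeat a pose let the fingers close. It gives the time, the measured TCP pose, the force, the opening and the grip force at its end, in the units of the state.
- bot.get_obs(): the state, without advancing time (a new reading comes with each control period).
- viewer.capture(name): name is "scene" or "top"; returns a dict with "frame" (384x512x3 uint8, red, green, blue), "fov_y" (degrees; the focal length in pixels is half the picture's height over the tangent of half this angle, whatever the lens; pixels are square), "cx", "cy" (the principal point, pixels), "T" (4x4, takes a point from camera to world coordinates). Camera axes: x right, y down, z forward; pixel columns grow to the right and rows downward; lengths in mm; the calibration is good to about 2 mm. A picture is of the moment at which its call begins. There is no depth.
- bot.close_job(): hands the job in; it is judged then, once.
Trained networks look in a picture, given as the dict that the camera call returned (one of the last four; its "shot" number tells which), for a name from the list of things; names that differ only in an ending like _2 or _b are one class to them, and where a whole thing is asked for, a point or a joint stands for the part that bears it (a point fixed in the world has none). Each returns a list of dicts, best first, with "score" (0 to 1); they miss things now and then, are a little off and sometimes report something else, mostly with a low value. They report only what shows in the picture. A call takes as long as a camera call.
- viewer.recognise(target, picture): "centre" ([column, row] in pixels, amid what is visible of it).
- viewer.cut_out(target, picture): "pixels" (384x512 bool, what is visible of it) and "centre" ([column, row] in pixels, amid what is visible of it).
The state is a dict: "time": time; "joint_positions": joint angles; "dq": joint speeds; "tau": joint torques, N m; "tool_pos": TCP position; "tcp_rot": TCP orientation; "contact_force": force on the tool from outside, world axes, zero at the start; "moment": the same for the moment, N m; "grip_width": finger opening in mm; "finger_force": force on a finger pad.
Only numpy, scipy, OpenCV 4.12 (cv2) and the standard library are available. Lean on these libraries where they do the work, as an engineer would, in place of code of your own. Each camera call takes 0.05 s, during which the arm holds its last target. There are 200 camera calls.

## Task

The wooden plaque in the blue-footed work frame stands tipped up on edge; I want to engrave its silver face. Back off the black wing knob on top of the frame so that the plaque turns freely, turn the plaque about its long axis until that face is up and level, then screw the knob tight again so it is locked there. Leave the jar, the dish and the hand tools lying around the frame where they are.

Things in the scene. Friction and masses are not known exactly. Their poses are not given: they have to be found in the camera images.
- frame: Work frame fixed to the bench: aluminium rail 360 mm long along y on two blue feet (150 x 46 mm, up to 41 mm high) 132 mm either side of its middle, each with an upright and a 40 x 30 x 40 mm head block centred 125 mm above the bench. The -y head is a split clamp under the wing knob; a plunger on the +y head ends at y 189 mm. Origin on the bench under the middle; x leads away from the robot.
- plaque_mid (a point): Plaque's centre, on the pivot axis 125 mm above the bench. Walnut board 90 mm wide (x), 168 long (y, pivot axis, always level), 12 thick (z); silver plate 62 x 126 on the +z face, two small brass hangers on the back. Jaws 58 mm wide, 23 thick grip its ends, 80 to 94 mm from the centre, on 15 mm spindles; the heads' inner faces are at 117 mm. Balanced, 0.35 kg. Axes turn with it.
- plaque_edge (a point): Middle of the plaque's long edge on its +x side, at mid thickness, 45 mm from the pivot axis. At the start this edge stands up, nearly upright or leaning over towards the robot; when the plaque is level with the silver face up it lies on the side away from the robot.
- plaque (a joint): Plaque angle, rad: 0 = level, silver face up; grows as plaque_edge rises; pi/2 = that edge straight up, silver face to the robot; beyond, the edge leans to the robot and the silver looks down. Starts at 1.35 to 2.25; stops at -0.8 and 2.6, none at level. Knob off: steady drag 0.10 N m (2 to 3 N at the edge), stays where left. Knob tight: held by about 0.5 N m.
- lock_knob (a joint): Turn of the wing knob, rad: 0 = backed right off (stop), 1.5 = hard stop when tight; grows clockwise seen from above. The clamp starts to bite at 0.7: below that the plaque is free, above 1.1 it is locked, the more so towards the stop. Starts tight, 1.2 to 1.42. Takes about 0.2 N m to turn, up to 0.3 N m when tight; stays where left.
- lock_knob_grip (a point): Grip point of the wing knob: on its vertical axis, at mid height of the wing, 172.5 mm above the bench, over the -y head 132 mm from the frame's middle. The wing is a black upright bar 44 mm long (x), 12 thick (y), 24 high (12 above and below this point) on a hub 26 mm across, 12 high. At joint 0.75 the wing lies along the frame's y axis.
- jar: Bystander: glass jar with black cap, 60 mm across, 75 mm tall, just beyond the frame. Origin: at the underside.
- dish: Bystander: small white bowl, 76 mm across, 26 mm tall, just beyond the frame. Origin: at the underside.
- screwdriver: Bystander: screwdriver, 160 mm long, lying in front of the rail (robot's side), between the feet; origin near its middle.
- ring_clamp: Bystander: small wooden hand clamp with a brass band, 100 x 24 x 24 mm, lying behind the rail, between the feet. Origin: at the underside.

How it is judged (in metres and radians):
On the way, in this order (a step that is already met when the one before it is completed fails the run):
1. the wing knob is backed off (below 0.7 rad) (value of joint lock_knob below 0.7 rad), for 0.2 s.
2. the plaque is turned level, silver face up (within 0.07 rad), with the knob still loose (below 0.7 rad) (value of joint plaque between -0.07 and 0.07 rad and value of joint lock_knob below 0.7 rad), for 0.2 s.
At the end, for the whole second after the job is handed in: The plaque is level within 0.07 rad (4 degrees) with its silver face up and at rest, and the wing knob is screwed tight (joint above 1.1 rad) (value of joint plaque between -0.07 and 0.07 rad and value of joint lock_knob above 1.1 rad and velocity of joint plaque between -0.05 and 0.05 rad/s); the robot touches nothing.
It fails at once if any of the listed bystanders is moved more than 40 mm (distance of any of jar, dish, screwdriver, ring_clamp from where it was at the start of the episode above 0.04 m).
It also fails if it takes over 61 s, if anything falls off the work surface, if the arm or the gripper's body presses on something with over 40 N, if the wrist force passes 120 N, or if a joint passes its speed limit or range.

## Working session

There is one attempt and no reset: what is moved stays moved. The work goes in short steps, Python scripts to look and compute and a shell command to move; the robot and the scene stay as the last step left them, time stands still between calls to the robot, and variables do not carry over. Pictures are saved under pics/ and viewed, at most 10 in all, crops included, and the job is handed in when it is done.

```bash
mkdir -p pics; cat > h.py <<'E'
import numpy as np, cv2
from plant import bot, viewer
def ray(p,px):
    f=192/np.tan(np.radians(p["fov_y"])/2)
    d=np.array([(px[0]-p["cx"])/f,(px[1]-p["cy"])/f,1.]);T=np.array(p["T"])
    d=T[:3,:3]@d; return T[:3,3],d/np.linalg.norm(d)
def atz(p,px,z):
    o,d=ray(p,px); return o+d*(z-o[2])/d[2]
def tri(p1,a,p2,b):
    o1,d1=ray(p1,a);o2,d2=ray(p2,b)
    s=np.linalg.lstsq(np.c_[d1,-d2],o2-o1,rcond=None)[0]
    A=o1+s[0]*d1;B=o2+s[1]*d2
    return (A+B)/2,np.linalg.norm(A-B)
def proj(p,X):
    T=np.array(p["T"]);c=T[:3,:3].T@(np.array(X)-T[:3,3]);f=192/np.tan(np.radians(p["fov_y"])/2)
    return np.array([p["cx"]+f*c[0]/c[2],p["cy"]+f*c[1]/c[2]])
def save(p,n): cv2.imwrite(f"pics/{n}.png",p["frame"][:,:,::-1])
E
python3 - <<'E'
from h import *
np.set_printoptions(precision=1,suppress=True)
a=viewer.capture("scene");b=viewer.capture("top");save(a,"s0");save(b,"t0")
cv2.imwrite("pics/both.png",np.hstack([a["frame"],b["frame"]])[:,:,::-1])
for n in["frame","plaque_mid","plaque_edge","lock_knob_grip","lock_knob","jar","dish","screwdriver","ring_clamp"]:
    r=viewer.recognise(n,a);s=viewer.recognise(n,b)
    print(n,[(np.round(x["centre"]),round(x["score"],2)) for x in r[:2]],[(np.round(x["centre"]),round(x["score"],2)) for x in s[:2]])
    if r and s: print("   ",*tri(a,r[0]["centre"],b,s[0]["centre"]))
print(a["T"],b["T"],bot.get_obs()["tool_pos"],bot.get_obs()["tcp_rot"],bot.tcp_to_grasp)
E
```

```text
frame [(array([211., 193.]), 0.85)] [(array([311., 250.]), 0.96)]
    [509.6 -84.3  82.3] 0.027350160158065972
plaque_mid [(array([213., 174.]), 0.83), (array([199., 234.]), 0.51)] [(array([314., 244.]), 0.75)]
    [517.4 -78.2 135.3] 7.33975592355892
plaque_edge [(array([211., 173.]), 0.78)] [(array([314., 246.]), 0.97)]
    [514.5 -80.5 135.4] 3.6295022573570757
lock_knob_grip [(array([142., 155.]), 0.72)] [(array([401., 263.]), 0.79)]
    [ 489.  -211.8  168. ] 0.9131372707730228
lock_knob [(array([142., 157.]), 0.64)] [(array([398., 262.]), 0.69), (array([287., 186.]), 0.41)]
    [ 491.5 -209.4  165.5] 1.2311662645055557
jar [(array([159., 263.]), 0.82)] [(array([359., 179.]), 0.72)]
    [ 650.1 -180.4   36.9] 5.513998616151336
dish [(array([231., 263.]), 0.58), (array([214., 177.]), 0.18)] [(array([287., 184.]), 0.97), (array([325., 285.]), 0.42)]
    [642.2 -46.7  16.5] 3.507898722095192
screwdriver [(array([208., 202.]), 0.56)] [(array([320., 287.]), 0.71)]
    [ 443.9 -105.7    3.9] 7.891352989640129
ring_clamp [(array([197., 232.]), 0.95)] [(array([324., 227.]), 0.81)]
    [ 557.2 -117.1   18.8] 1.4746526621429636
[[   0.1    0.6   -0.8 1107.1]
 [   1.    -0.1    0.   -15.1]
 [  -0.    -0.8   -0.6  549. ]
 [   0.     0.     0.     1. ]] [[  0.   -1.    0.2 479. ]
 [ -1.   -0.    0.    1. ]
 [ -0.   -0.2  -1.  794. ]
 [  0.    0.    0.    1. ]] [ 168.6 -497.2  226.8] [3.1 0.  0.3] 18.8
```

View pics/s0.png

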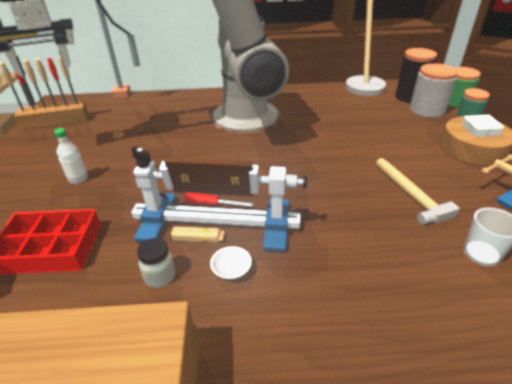

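View pics/t0.png

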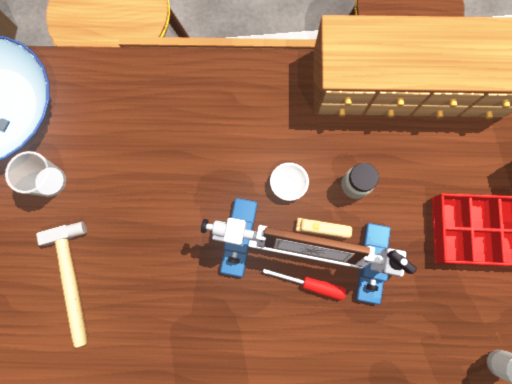

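```bash
python3 - <<'E'
from h import *
np.set_printoptions(precision=1,suppress=True)
a=viewer.capture("scene");b=viewer.capture("top")
c1=cv2.resize(b["frame"][190:310,195:425],None,fx=3.4,fy=3.4,interpolation=cv2.INTER_CUBIC)
cv2.imwrite("pics/c1.png",c1[:,:,::-1])
c2=cv2.resize(a["frame"][140:255,120:315],None,fx=4,fy=4,interpolation=cv2.INTER_CUBIC)
cv2.imwrite("pics/c2.png",c2[:,:,::-1])
# blue feet (hsv) top view
for p in (a,b):
    h=cv2.cvtColor(p["frame"],cv2.COLOR_RGB2HSV)
    m=((h[...,0]>98)&(h[...,0]<118)&(h[...,1]>130)&(h[...,2]>60)).astype(np.uint8)
    n,l,s,c=cv2.connectedComponentsWithStats(m)
    print([(s[i],c[i]) for i in range(1,n) if s[i,4]>60])
E
```

```text
[(array([498, 190,  14,  18, 146], dtype=int32), array([506.4, 199. ])), (array([143, 209,  19,   8,  73], dtype=int32), array([151.2, 213.7])), (array([136, 222,  25,  18, 279], dtype=int32), array([147.5, 230.5])), (array([267, 231,  18,  16, 189], dtype=int32), array([276.1, 237.6]))]
[(array([221, 257,  24,  19, 171], dtype=int32), array([229.3, 268.2]))]
```

View pics/c1.png

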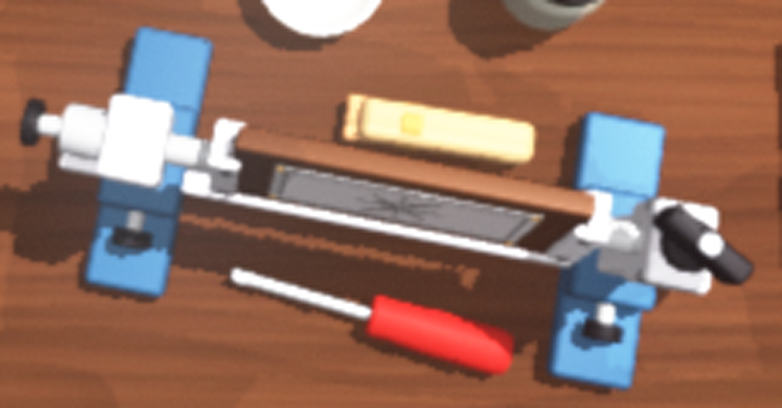

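View pics/c2.png

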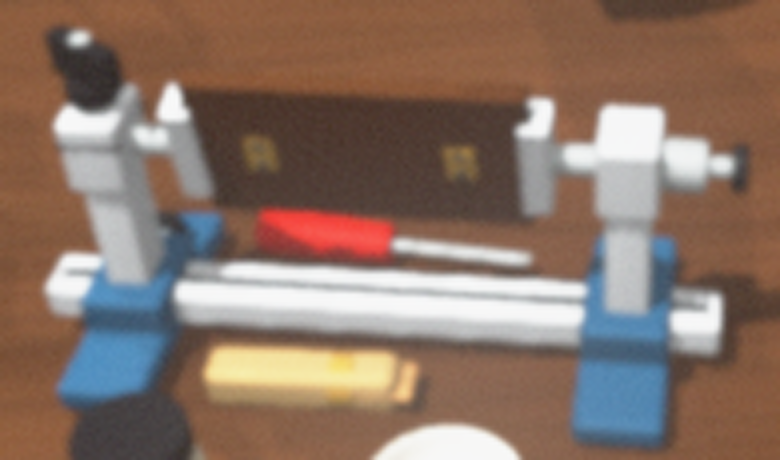

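```bash
cat > m.py <<'E'
from h import *
np.set_printoptions(precision=2,suppress=True)
a=viewer.capture("scene");b=viewer.capture("top")
c=lambda x,y:(x/3.4+195,y/3.4+190)
d=lambda x,y:(x/4+120,y/4+140)
k=atz(b,c(708,243),184.5); hd=atz(b,c(138,140),145)
w1=atz(b,c(672,212),184.5);w2=atz(b,c(740,270),184.5)
v=hd-k;yaw=np.arctan2(-v[0],v[1]);print("knob",k,"head",hd,"len",np.hypot(*v[:2]),"yaw",yaw)
print("feet corners",[atz(b,c(*q),20)for q in((140,28),(212,40),(88,285),(158,297),(582,112),(665,125),(550,375),(632,388))])
print("knob scene z184", atz(a,d(82,40),184.5), "head scene",atz(a,d(632,122),145))
w=w1-w2;th=np.arctan2(w[1],w[0]);print("wing len",np.hypot(*w[:2]),"world ang",th,"rel frame",th-yaw)
# plaque: top edge corners in both views, -x long edge too
for n,p,q in(("edge L",c(243,143),d(533,104)),("edge R",c(592,205),d(193,92))):print(n,*tri(b,p,a,q))
E
python3 m.py
```

```text
knob [ 491.54 -209.81  184.5 ] head [535.18  46.21 145.  ] len 259.7069363713186 yaw -0.16883216916052723
feet corners [array([610.99,  55.84,  20.  ]), array([604.75,  13.83,  20.  ]), array([464.31,  80.36,  20.  ]), array([458.61,  40.9 ,  20.  ]), array([ 567.18, -198.62,   20.  ]), array([ 560.7 , -245.55,   20.  ]), array([ 421.39, -176.53,   20.  ]), array([ 415.5 , -221.29,   20.  ])]
knob scene z184 [ 496.76 -208.8   184.5 ] head scene [531.15  50.49 145.  ]
wing len 37.76519539847208 world ang 0.8614984656372476 rel frame 1.030330634797775
edge L [533.61  -0.39 160.03] 7.296302170118506
edge R [ 507.95 -162.39  160.07] 6.521751916527545
```

```bash
cat > go.py <<'E'
import sys
from h import *
from scipy.spatial.transform import Rotation as R
np.set_printoptions(precision=3,suppress=True)
# usage: go.py x y z yaw [x y z yaw ...]: tool-frame shift/turn numbers from present pose
o=bot.get_obs();P=np.array(o["tool_pos"]);Q=R.from_euler("xyz",o["tcp_rot"])
print("t",o["time"],"P",P,"rot",np.array(o["tcp_rot"]),"q",np.array(o["joint_positions"]),"F",np.array(o["contact_force"]),"w",o["grip_width"])
v=np.array(sys.argv[1:],float).reshape(-1,4)
for t in v:
    s=Q.inv().apply(t[:3]-P)/100; r=(Q.inv()*R.from_euler("xyz",[np.pi,0,t[3]])).as_rotvec()/np.pi
    print(t,"->",s,r)
E
cat > pf.py <<'E'
from m import *
from scipy.optimize import least_squares
y=-0.168;ex=np.array([np.cos(y),np.sin(y),0]);ey=np.array([-np.sin(y),np.cos(y),0]);ez=np.array([0,0,1.]);M=np.array([513,-81.4,125])
def pt(q,l):
    e=ex*np.cos(q)+ez*np.sin(q);n=-ex*np.sin(q)+ez*np.cos(q);return M+l[0]*e+l[1]*ey+l[2]*n
# silver corners in top, board back corners in scene
S=[(b,c(283,165),(31,63,6)),(b,c(545,213),(31,-63,6)),(b,c(270,196),(-31,63,6)),(b,c(512,243),(-31,-63,6)),
   (a,d(520,104),(45,80,-6)),(a,d(190,92),(45,-80,-6)),(a,d(215,206),(-45,-80,-6)),(a,d(528,218),(-45,80,-6))]
for q0 in(1.3,2.0):
    r=least_squares(lambda x:np.concatenate([proj(p,pt(x[0],l))-u for p,u,l in S]),[q0]);print(r.x,r.cost,r.fun.reshape(-1,2).round(1).tolist())
E
python3 pf.py|tail -2; python3 go.py 491 -211.5 235 0.86
```

```text
[1.34] 10.780255465761735 [[-2.2, -0.6], [-0.7, 0.3], [-1.0, 0.8], [-0.1, 0.9], [-1.2, -0.5], [-2.5, -1.3], [1.6, -0.0], [-0.4, 1.0]]
[1.34] 10.780255465763087 [[-2.2, -0.6], [-0.7, 0.3], [-1.0, 0.8], [-0.1, 0.9], [-1.2, -0.5], [-2.5, -1.3], [1.6, -0.0], [-0.4, 1.0]]
t 1.3 P [ 168.562 -497.214  226.727] rot [3.142 0.    0.327] q [-1.39   0.342  1.524 -0.     1.275 -0.146] F [ 0.136  0.203 -0.512] w 92.00391114018514
[ 491.   -211.5   235.      0.86] -> [ 3.971 -1.671 -0.083] [ 0.    0.   -0.17]
```

```bash
A='0.99 -0.42 -0.02 0 0 0 0'
python3 -m handwheel '0.99 -0.42 -0.02 0 0 0 0;0.99 -0.42 -0.02 0 0 0 0;0.99 -0.42 -0.02 0 0 0 0'
python3 -m handwheel '0.99 -0.42 -0.02 0 0 0 0;0.99 -0.42 -0.02 0 0 0 0;0.99 -0.42 -0.02 0 0 0 0'
python3 -m handwheel '0.99 -0.42 -0.02 0 0 0 0;0.99 -0.42 -0.02 0 0 0 0;0.99 -0.42 -0.02 0 0 0 0'
python3 -m handwheel '0.99 -0.42 -0.02 0 0 -0.17 0;0.99 -0.42 -0.02 0 0 -0.17 0;0.99 -0.42 -0.02 0 0 -0.17 0;0.99 -0.42 -0.02 0 0 -0.17 0;0.99 -0.42 -0.02 0 0 -0.17 0;0.99 -0.42 -0.02 0 0 -0.17 0'
python3 go.py 491 -211 155 0.86
python3 - <<'E'
from h import *
a=viewer.capture("scene");b=viewer.capture("top")
i=np.hstack([cv2.resize(b["frame"][205:325,335:455],(390,390)),cv2.resize(a["frame"][90:210,80:200],(390,390))])
cv2.imwrite("pics/k1.png",i[:,:,::-1])
E
```

```text
time: 1.55
tool_pos: [250.5, -423.5, 228.7]
tcp_rot: [-3.141, -0.001, 0.327]
contact_force: [0.2, -0.2, 1.2]
grip_width: 76.5
finger_force: 0.0
time: 1.8
tool_pos: [331.2, -351.5, 231.0]
tcp_rot: [-3.141, -0.001, 0.328]
contact_force: [-0.1, 0.3, 0.6]
grip_width: 56.4
finger_force: 0.0
time: 2.05
tool_pos: [411.6, -279.9, 233.0]
tcp_rot: [3.142, -0.001, 0.328]
contact_force: [-0.7, 0.4, 0.3]
grip_width: 46.2
finger_force: 0.0
time: 2.55
tool_pos: [490.0, -210.4, 234.6]
tcp_rot: [-3.141, 0.0, 0.864]
contact_force: [-0.8, 0.5, -0.2]
grip_width: 45.5
finger_force: 0.0
t 2.55 P [ 490.031 -210.354  234.553] rot [-3.141  0.     0.864] q [-0.549  0.351  1.488 -0.     1.302  0.158] F [-0.817  0.549 -0.244] w 45.51253264531801
[ 491.   -211.    155.      0.86] -> [0.002 0.012 0.796] [-0.     0.     0.001]
```

View pics/k1.png

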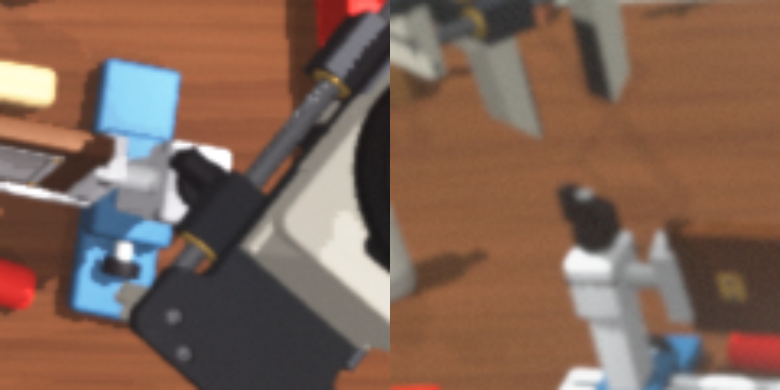

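The gripper straddles the wing: the wing shows at about (200,170) in the left half and the fingers sit above it at (510,100) and (600,60) in the right half. I'll descend and grip.

```bash
python3 -m handwheel '0 0.01 0.4 0 0 0 0;0 0.01 0.6 0 0 0 0;0 0.01 0.78 0 0 0 0;0 0.01 0.78 0 0 0 0;0 0.01 0.78 0 0 0 -1;0 0.01 0.78 0 0 0 -1;0 0.01 0.78 0 0 0 -1;0 0.01 0.78 0 0 0 -1'
python3 -m handwheel '0 0 0 0 0 0 -1;0 0 0 0 0 0 -1;0 0 0 0 0 0 -1'
```

```text
time: 3.32
tool_pos: [491.2, -212.2, 158.2]
tcp_rot: [3.138, -0.0, 0.86]
contact_force: [1.4, -1.6, 2.0]
grip_width: 23.9
finger_force: 29.5
time: 3.57
tool_pos: [491.2, -212.2, 158.0]
tcp_rot: [3.138, -0.0, 0.861]
contact_force: [-0.6, -0.4, 6.1]
grip_width: 23.0
finger_force: 30.0
```

```bash
python3 -m handwheel '0 0 0 0 0 0 0;0 0 0 0 0 0 0;0 0 -0.05 0 0 0 0;0 0 -0.05 0 0 0 0;0 0 -0.05 0 0 0 -1;0 0 -0.05 0 0 0 -1;0 0 -0.05 0 0 0 -1;0 0 -0.05 0 0 0 -1'
python3 -m handwheel '0 0 0 0 0 0 -1;0 0 0 0 0 0 -1;0 0 0 0 0 0 -1'
python3 - <<'E'
from h import *
a=viewer.capture("scene");b=viewer.capture("top")
i=np.hstack([cv2.resize(b["frame"][225:305,355:435],(390,390),interpolation=2),cv2.resize(a["frame"][120:200,100:180],(390,390),interpolation=2)])
cv2.imwrite("pics/k2.png",i[:,:,::-1])
E
```

```text
time: 4.23
tool_pos: [490.3, -211.6, 161.6]
tcp_rot: [-3.141, 0.0, 0.861]
contact_force: [-0.1, -0.1, -1.2]
grip_width: 24.0
finger_force: 0.0
time: 4.48
tool_pos: [491.1, -212.2, 161.7]
tcp_rot: [3.14, -0.0, 0.861]
contact_force: [2.9, -2.9, -2.7]
grip_width: 11.7
finger_force: 30.0
```

View pics/k2.png

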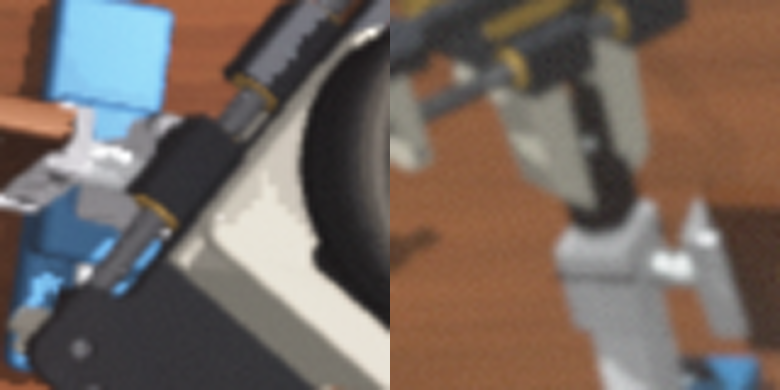

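```bash
python3 -m handwheel '0 0 0 0 0 -0.29 -1;0 0 0 0 0 -0.29 -1;0 0 0 0 0 -0.29 -1;0 0 0 0 0 -0.29 -1;0 0 0 0 0 -0.29 -1;0 0 0 0 0 -0.29 -1;0 0 0 0 0 -0.29 -1;0 0 0 0 0 -0.29 -1'
python3 -m handwheel '0 0 0 0 0 0 -1;0 0 0 0 0 0 -1;0 0 0 0 0 0 -1;0 0 0 0 0 0 -1'
```

```text
time: 5.25
tool_pos: [492.1, -212.5, 161.7]
tcp_rot: [3.138, 0.002, 1.778]
contact_force: [8.1, -4.4, -5.6]
grip_width: 11.6
finger_force: 30.0
time: 5.58
tool_pos: [492.1, -212.5, 161.7]
tcp_rot: [3.138, 0.003, 1.772]
contact_force: [8.4, -3.1, -5.9]
grip_width: 11.5
finger_force: 30.0
```

```bash
python3 -m handwheel '0 0 0 0 0 0 0;0 0 0 0 0 0 0;0 0 0 0 0 0 0;0 0 -0.3 0 0 0 0;0 0 -0.63 0 0 0 0;0 0 -0.63 0 0 0 0'
python3 go.py 468.6 -73.9 225 1.403
python3 - <<'E'
from h import *
a=viewer.capture("scene");b=viewer.capture("top")
i=np.hstack([cv2.resize(b["frame"][205:325,335:455],(390,390)),cv2.resize(a["frame"][120:200,100:180],(390,390),interpolation=2)])
cv2.imwrite("pics/k3.png",i[:,:,::-1])
E
```

```text
time: 6.08
tool_pos: [492.5, -212.8, 230.6]
tcp_rot: [3.135, 0.006, 1.772]
contact_force: [0.5, -0.2, 0.9]
grip_width: 44.7
finger_force: 0.0
t 6.0833 P [ 492.451 -212.793  230.643] rot [3.135 0.006 1.772] q [-0.551  0.355  1.494 -0.     1.283 -0.752] F [ 0.54  -0.203  0.871] w 44.69773807684093
[468.6   -73.9   225.      1.403] -> [1.409 0.043 0.048] [0.003 0.002 0.117]
```

View pics/k3.png

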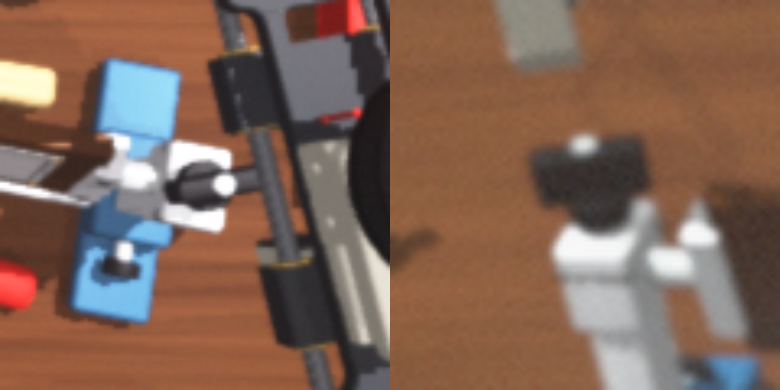

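The knob has turned with the gripper: the wing now lies broadside at (590,170) in the right half, so the joint is at about 0.38. Next is the push start on the robot's side of the plaque.

```bash
python3 -m handwheel '0.7 0.02 0.02 0 0 0 -1;0.7 0.02 0.02 0 0 0 -1'
python3 -m handwheel '0.71 0.02 0.03 0.003 0.002 0.117 -1;0.71 0.02 0.03 0.003 0.002 0.117 -1;0.71 0.02 0.03 0.003 0.002 0.117 -1;0.71 0.02 0.03 0.003 0.002 0.117 -1;0.71 0.02 0.03 0.003 0.002 0.117 -1'
python3 go.py 468.6 -73.9 158 1.403 505.1 -80.1 160 1.403 516.9 -82.1 158 1.403 525.8 -83.6 152 1.403 532.7 -84.7 144 1.403
```

```text
time: 6.35
tool_pos: [476.9, -141.3, 221.1]
tcp_rot: [-3.139, -0.003, 1.77]
contact_force: [0.7, 0.1, -0.4]
grip_width: 36.6
finger_force: 0.0
time: 6.77
tool_pos: [465.8, -72.5, 219.0]
tcp_rot: [-3.13, -0.004, 1.409]
contact_force: [0.4, -0.4, -0.1]
grip_width: 4.0
finger_force: 0.0
t 6.7667 P [465.758 -72.523 218.983] rot [-3.13  -0.004  1.409] q [-0.319  0.258  1.667  0.003  1.229 -0.158] F [ 0.378 -0.392 -0.067] w 3.9761688472557366
[468.6   -73.9   158.      1.403] -> [-0.012  0.037  0.609] [-0.004 -0.001  0.002]
[505.1   -80.1   160.      1.403] -> [-0.014  0.407  0.585] [-0.004 -0.001  0.002]
[516.9   -82.1   158.      1.403] -> [-0.015  0.527  0.604] [-0.004 -0.001  0.002]
[525.8   -83.6   152.      1.403] -> [-0.015  0.618  0.663] [-0.004 -0.001  0.002]
[532.7   -84.7   144.      1.403] -> [-0.015  0.689  0.742] [-0.004 -0.001  0.002]
```

```bash
python3 -m handwheel '0 0.03 0.35 -0.004 0 0 -1;-0.01 0.03 0.6 -0.004 0 0 -1;-0.01 0.2 0.6 -0.004 0 0 -1;-0.01 0.4 0.59 -0.004 0 0 -1;-0.01 0.47 0.6 -0.004 0 0 -1;-0.01 0.53 0.61 -0.004 0 0 -1;-0.01 0.61 0.66 -0.004 0 0 -1;-0.01 0.69 0.74 -0.004 0 0 -1'
python3 -m handwheel '0 0 0 0 0 0 -1'
python3 go.py 513 -81.4 185 1.403 513 -81.4 131 1.403
python3 - <<'E'
from h import *
a=viewer.capture("scene")
cv2.imwrite("pics/p1.png",cv2.resize(a["frame"][90:255,110:320],None,fx=3.5,fy=3.5,interpolation=2)[:,:,::-1])
E
```

```text
time: 7.43
tool_pos: [534.2, -85.7, 145.7]
tcp_rot: [3.137, -0.003, 1.405]
contact_force: [-3.8, -1.9, 5.4]
grip_width: 0.5
finger_force: 2.9
time: 7.52
tool_pos: [534.2, -85.3, 144.0]
tcp_rot: [3.139, -0.004, 1.405]
contact_force: [0.0, -0.9, -0.3]
grip_width: 0.6
finger_force: 0.0
t 7.5167 P [534.186 -85.262 143.951] rot [ 3.139 -0.004  1.405] q [-0.303  0.449  1.603  0.005  1.087 -0.139] F [ 0.023 -0.897 -0.307] w 0.6211664824438474
[513.    -81.4   185.      1.403] -> [ 0.005 -0.214 -0.411] [ 0.001 -0.001  0.001]
[513.    -81.4   131.      1.403] -> [ 0.002 -0.216  0.129] [ 0.001 -0.001  0.001]
```

View pics/p1.png

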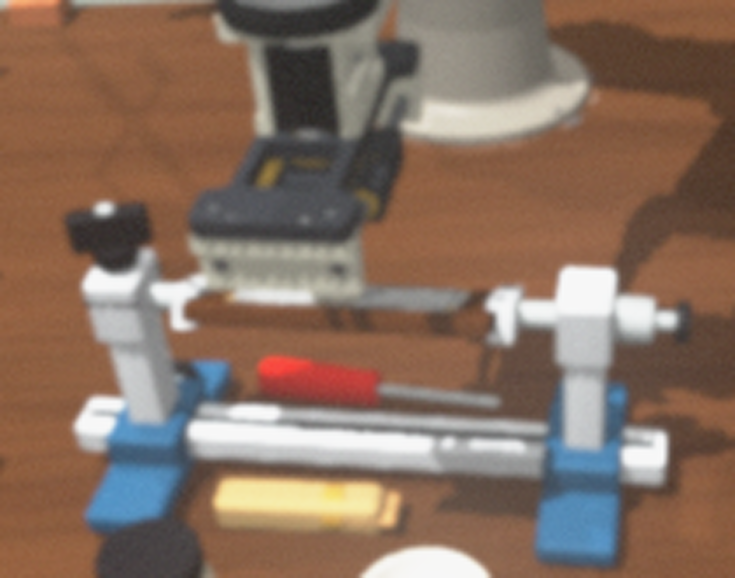

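The plaque has turned most of the way: the silver shows edge-on at (400,295). Now the level press with both fingertips.

```bash
python3 -m handwheel '0 -0.1 -0.4 0 0 0 -1;0 -0.21 -0.41 0 0 0 0.35;0 -0.21 -0.41 0 0 0 0.35;0 -0.21 -0.41 0 0 0 0.35;0 -0.21 -0.41 0 0 0 0.35;0 -0.21 -0.41 0 0 0 0.35'
python3 -m handwheel '0 0 0.2 0 0 0 0.35;0 0 0.35 0 0 0 0.35;0 0 0.45 0 0 0 0.35;0 0 0.5 0 0 0 0.35;0 0 0.52 0 0 0 0.35;0 0 0.52 0 0 0 0.35'
python3 -m handwheel '0 0 0.01 0 0 0 0.35;0 0 0.02 0 0 0 0.35;0 0 0.02 0 0 0 0.35'
```

```text
time: 8.07
tool_pos: [512.4, -81.3, 185.1]
tcp_rot: [3.141, -0.005, 1.404]
contact_force: [-0.3, 0.6, 0.7]
grip_width: 29.2
finger_force: 0.0
time: 8.57
tool_pos: [512.5, -81.1, 133.5]
tcp_rot: [3.141, -0.005, 1.404]
contact_force: [0.4, 0.0, -0.8]
grip_width: 61.5
finger_force: 0.0
time: 8.82
tool_pos: [513.2, -81.3, 132.4]
tcp_rot: [3.138, -0.004, 1.404]
contact_force: [0.6, -0.8, 0.9]
grip_width: 61.9
finger_force: 0.3
```

```bash
python3 -m handwheel '0 0 0.01 0 0 0 0.35;0 0 0.01 0 0 0 0.35;0 0 0.01 0 0 0 0.35'
python3 -m handwheel '0 0 0.01 0 0 0 0.35;0 0 0.01 0 0 0 0.35;0 0 0.01 0 0 0 0.35'
```

```text
time: 9.07
tool_pos: [513.4, -81.3, 131.5]
tcp_rot: [3.137, -0.004, 1.404]
contact_force: [1.2, -0.2, 2.7]
grip_width: 62.1
finger_force: 1.7
time: 9.32
tool_pos: [513.5, -81.3, 131.2]
tcp_rot: [3.137, -0.004, 1.404]
contact_force: [-0.0, 0.4, 10.0]
grip_width: 61.8
finger_force: 4.9
```

Force rises to 10 N at z = 131.2, the expected top of a level board. I'll lift and check.

```bash
python3 -m handwheel '0 0 -0.02 0 0 0 0.35;0 0 -0.4 0 0 0 0;0 0 -0.8 0 0 0 0;0 0 -0.99 0 0 0 0;0 0 -0.99 0 0 0 0'
python3 -m handwheel '-0.7 0 0 0 0 0 0;-0.7 0 0 0 0 0 0;-0.7 0 0 0 0 0 0'
python3 go.py 491.5 -212 225 1.772
python3 - <<'E'
from h import *
a=viewer.capture("scene");b=viewer.capture("top")
i=np.hstack([cv2.resize(a["frame"][140:215,120:315],(780,300),interpolation=2)]);j=cv2.resize(b["frame"][200:300,195:425],(780,300),interpolation=2)
cv2.imwrite("pics/p2.png",np.vstack([i,j])[:,:,::-1])
E
```

```text
time: 9.73
tool_pos: [514.1, -82.1, 233.4]
tcp_rot: [3.132, -0.003, 1.404]
contact_force: [-0.5, -0.8, -0.5]
grip_width: 46.5
finger_force: 0.0
time: 9.98
tool_pos: [499.5, -154.2, 227.3]
tcp_rot: [-3.141, -0.003, 1.401]
contact_force: [0.3, 0.4, -0.1]
grip_width: 45.9
finger_force: 0.0
t 9.9833 P [ 499.483 -154.193  227.349] rot [-3.141 -0.003  1.401] q [-0.448  0.338  1.529  0.003  1.276 -0.279] F [ 0.346  0.448 -0.138] w 45.88169107969971
[ 491.5   -212.     225.       1.772] -> [-0.583  0.019  0.022] [ 0.    -0.001 -0.118]
```

View pics/p2.png

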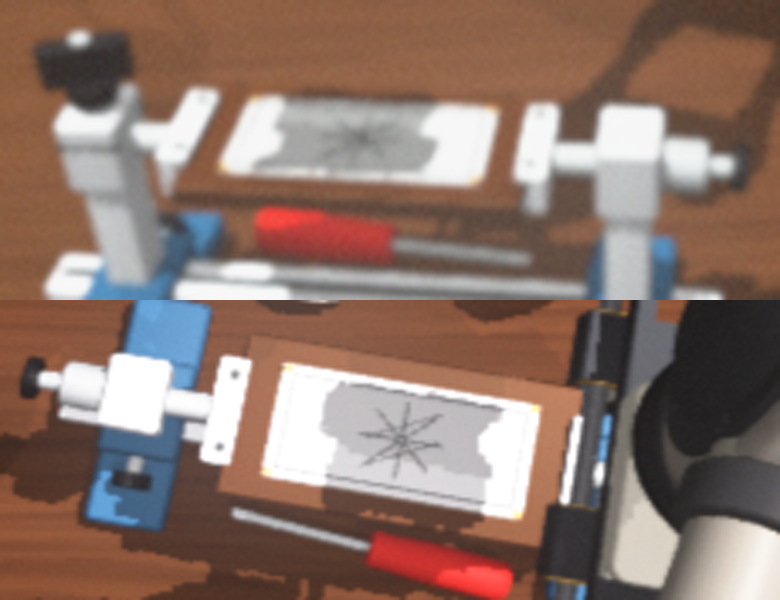

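```bash
python3 -m handwheel '-0.58 0.02 0 0 0 -0.118 0;-0.58 0.02 0 0 0 -0.118 0;-0.58 0.02 0 0 0 -0.118 0;-0.58 0.02 0 0 0 -0.118 0'
sed -i '/^S=/,$d' pf.py; cat >> pf.py <<'E'
t=lambda x,y:(x/3.391+195,(y-300)/3+200)
S=[(a,d(255,97),(-31,-63,6)),(a,d(497,108),(-31,63,6)),(a,d(478,185),(31,63,6)),(a,d(220,172),(31,-63,6)),
(b,t(287,365),(31,63,6)),(b,t(540,405),(31,-63,6)),(b,t(521,517),(-31,-63,6)),(b,t(262,478),(-31,63,6))]
for s in(S,S[:4]):
  f=lambda x:np.concatenate([proj(p,pt(x[0],l)+[x[1],x[2],0])-u for p,u,l in s])
  r=least_squares(f,[0,0,0]);print(r.x,r.cost)
E
python3 pf.py|tail -2; python3 go.py 491.5 -212 161.7 1.772
```

```text
time: 10.42
tool_pos: [492.8, -207.8, 227.4]
tcp_rot: [3.139, -0.005, 1.779]
contact_force: [0.0, 0.8, -0.4]
grip_width: 45.9
finger_force: 0.0
[-0.02  0.2  -0.27] 2.108070079254729
[-0.02  0.91  0.64] 0.1667343934381868
t 10.5167 P [ 493.067 -206.875  227.808] rot [ 3.139 -0.005  1.772] q [-0.544  0.359  1.495  0.006  1.288 -0.747] F [ 0.195 -0.372 -0.032] w 45.9129254191781
[ 491.5   -212.     161.7      1.772] -> [-0.05  -0.027  0.661] [ 0.001 -0.001  0.   ]
```

Level within about 0.02 rad. Regrip the knob and tighten.

```bash
python3 -m handwheel '-0.05 -0.025 0.3 0 0 0 0;-0.05 -0.025 0.6 0 0 0 0;-0.05 -0.025 0.66 0 0 0 0;-0.05 -0.025 0.66 0 0 0 -1;-0.05 -0.025 0.66 0 0 0 -1;-0.05 -0.025 0.66 0 0 0 -1;-0.05 -0.025 0.66 0 0 0 -1;-0.05 -0.025 0.66 0 0 0 -1'
python3 -m handwheel '0 0 0 0 0 0 -1;0 0 0 0 0 0 -1;0 0 0 0 0 0 -1'
```

```text
time: 11.18
tool_pos: [492.5, -213.4, 163.7]
tcp_rot: [3.136, -0.002, 1.775]
contact_force: [-0.8, -0.2, -0.3]
grip_width: 17.0
finger_force: 0.0
time: 11.43
tool_pos: [492.5, -213.4, 163.3]
tcp_rot: [3.136, -0.002, 1.775]
contact_force: [0.4, 1.1, 6.6]
grip_width: 12.0
finger_force: 30.0
```

```bash
python3 -m handwheel '0 0 0 0 0 0.28 -1;0 0 0 0 0 0.28 -1;0 0 0 0 0 0.28 -1;0 0 0 0 0 0.28 -1;0 0 0 0 0 0.28 -1;0 0 0 0 0 0.28 -1;0 0 0 0 0 0.28 -1;0 0 0 0 0 0.28 -1'
python3 -m handwheel '0 0 0 0 0 0.05 -1;0 0 0 0 0 0.05 -1;0 0 0 0 0 0.05 -1'
python3 -m handwheel '0 0 0 0 0 0 0;0 0 0 0 0 0 0;0 0 0 0 0 0 0;0 0 -0.3 0 0 0 0;0 0 -0.7 0 0 0 0;0 0 -0.7 0 0 0 0'
python3 -m handwheel '-0.6 0.7 -0.2 0 0 0 0;-0.6 0.7 -0.2 0 0 0 0;-0.6 0.7 -0.2 0 0 0 0;-0.6 0.7 -0.2 0 0 0 0'
python3 - <<'E'
from h import *
a=viewer.capture("scene");b=viewer.capture("top")
i=np.hstack([cv2.resize(a["frame"][140:215,120:315],(780,300),interpolation=2)]);j=cv2.resize(b["frame"][200:300,195:425],(780,300),interpolation=2)
cv2.imwrite("pics/p3.png",np.vstack([i,j])[:,:,::-1])
E
```

```text
time: 12.1
tool_pos: [490.8, -213.0, 163.3]
tcp_rot: [-3.14, -0.004, 0.889]
contact_force: [-6.6, 3.1, 10.4]
grip_width: 11.7
finger_force: 30.0
time: 12.35
tool_pos: [490.6, -212.8, 163.3]
tcp_rot: [-3.139, -0.003, 0.737]
contact_force: [-6.8, 2.0, 11.0]
grip_width: 11.9
finger_force: 30.0
time: 12.85
tool_pos: [494.5, -215.2, 239.0]
tcp_rot: [3.131, -0.008, 0.738]
contact_force: [0.8, -0.8, 1.7]
grip_width: 44.4
finger_force: 0.0
time: 13.18
tool_pos: [494.4, -309.0, 252.0]
tcp_rot: [3.141, -0.004, 0.735]
contact_force: [-0.8, -0.7, -1.1]
grip_width: 46.0
finger_force: 0.0
```

View pics/p3.png

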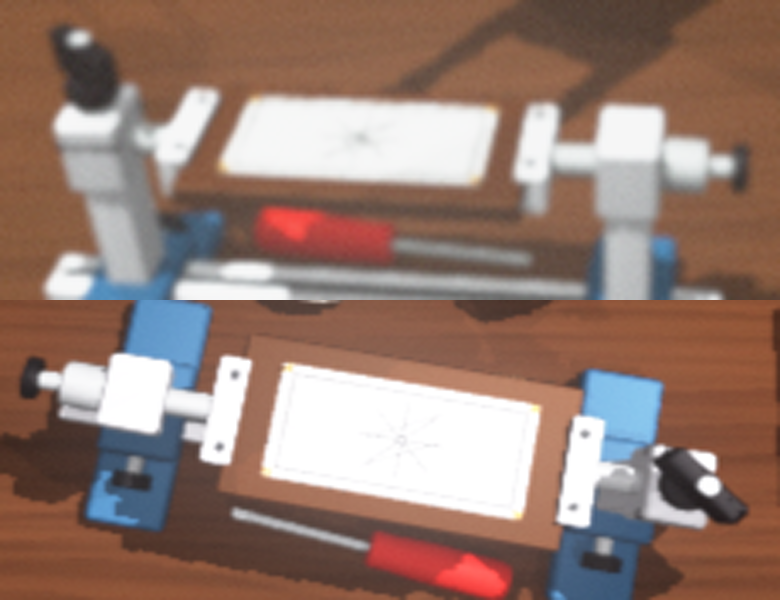

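The plaque corners are unchanged, for example (255,97) and (497,108) in the upper half. The wing is back in the tight direction, at about 1.4 rad, and the arm is clear.

```bash
python3 -c "
from plant import bot
print(bot.close_job())"
```

```text
the job is handed in; nothing more can be done
None
```

I handed the job in: the plaque is silver face up and level to about 0.02 rad, the wing knob is tightened to about 1.4 rad, and the arm is clear; I never touched the jar, dish or hand tools, and the judge gave no verdict.

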